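# Hang the glazing gauge back on its drop hook inside the gauge cabinet

### The arm

A 6-joint arm with a two-finger parallel gripper is mounted at the origin on the work surface. World frame = base frame: x ahead of the robot, y to its left, z up, the work surface at z = 0. Lengths are in m, angles in rad, forces in N, time in s.
With the tool pointing down it reaches from about 0.25 to 0.8 m from the base axis. Payload 8.5 kg.
Tool frame: the origin (TCP) lies between the finger pads; the fingertips stand 14 mm ahead of it and the grasp point (between the pads) lies 5 mm behind it; z points along the fingers, y is the line along which they close (so a half turn about z gives the same grasp; the last joint's range is limited). The gripper opens to 85 mm and grips with 20 to 120 N. Pads are 22 mm wide; open, the fingers measure 114 mm over their backs; the gripper's body (76 mm by 85 mm) begins 54 mm behind the grasp point. The pads swing forward as they close: fully open they stand 13 mm farther back than shut.
Start: joints at [-1.209, 0.238, -0.013, 1.319, 0, 1.571], TCP at [0.186, -0.491, 0.245] pointing down, gripper open.
Joint ranges: [-2.66, 2.66], [-1.03, 1.9], [-1.14, 1.46], [-1.82, 2.27], [-1.45, 1.34], [-3.14, 3.14]. Speed limits (rad/s): [2.22, 2.22, 2.79, 3.14, 3.14, 3.14].

### API

Orientations are given as [roll, pitch, yaw] about the fixed x, y, z axes, in that order (R = Rz(yaw) Ry(pitch) Rx(roll)).
In Python, from bench import * gives the robot as it stands. Calls block until the motion is done:
- move_ptp(position, orientation): joint-space move of the TCP to a pose.
- move_l(position, attitude=None, rate=0.15, guard=None): straight line of the TCP; attitude=None keeps the orientation; rate is the mean speed in m/s. With guard (N) it stops when the force on the tool has changed by that much, and returns True; else False.
- goto_joints(angles): joint-space move.
- gripper_to(opening): opening from 0.0 (shut) to 1.0 (fully open); the grip force is fixed at half the most; returns when the fingers have stopped.
- sleep(seconds).
- inverse_kinematics(position, orientation): joint angles nearest the present ones, or None.
- state(): the state.
- grab_frame(name): name is "scene" or "top" or "wrist"; returns the picture (420x560x3 uint8, red, green, blue); there is no depth.
- camera_info(name): a dict with "fov_y" (degrees; the focal length in pixels is half the picture's height over the tangent of half this angle, whatever the lens; pixels are square), "cx", "cy" (the principal point, pixels), "k1" (the pictures are not rectified: a ray, as slopes to the right and down, at radius r is drawn at 1 + k1 r^2 times it, then the intrinsics apply), "view" (4x4, takes a point from world to camera coordinates). Camera axes: x right, y down, z forward; pixel columns grow to the right and rows downward; lengths in m; the calibration is good to about 2 mm. A picture is of the moment at which its call begins: read the wrist's pose just before it. camera_info takes no time and is no camera call; for the wrist camera it gives the pose at the moment of the call.
A pose or a line that the arm cannot do raises Unreachable and nothing moves.
- job_done(): hands the job in; it is judged then, once.
The state is a dict: "clock": time; "q": joint angles; "joint_velocities": joint speeds; "joint_torque": joint torques, N m; "tool_pos": TCP position; "tcp_rot": TCP orientation; "contact_force": force on the tool from outside, world axes, zero at the start; "ft_torque": the same for the moment, N m; "finger_gap": opening from 0.0 (shut) to 1.0 (fully open); "finger_force": force on a finger pad.
Only numpy, scipy, OpenCV 4.12 (cv2) and the standard library are available. Lean on these libraries where they do the work, as an engineer would, in place of code of your own. Each camera call takes 0.05 s, during which the arm holds its last target. There are 200 camera calls.

### The job

Take the red-handled gauge out of the wooden stand, reach it down through the yellow-edged opening of the white cabinet without anything touching the opening's frame, and hang it by its eye on the orange hook inside; you must feel for the hook, because it can sit anywhere along its short rail. Then push the hung gauge down gently until the hook has dropped fully to its stop, let go and leave the gauge hanging there. Do not force anything against the cabinet or the hook, and leave the blue gauge and everything else on the bench where it is.

Things in the scene. Friction and masses are not known exactly. Their poses are not given: they have to be found in the camera images.
- red_gauge: The gauge to hang: upright steel plate with a red handle, 188 mm tall, 0.13-0.25 kg. Origin: centre of its bottom edge; z up, x thickness, y width. Plate 6 (x) x 36 (y), z 0 to 84 mm, with an eye through it along x (see red_gauge_eye); stem 6 x 10 to z 148; handle block 14 (x) x 26 (y), z 148 to 188. Starts in a slot of the stand, axes parallel to the stand's, its bottom 7 mm above the bench.
- red_gauge_eye (a point): Middle of the upper edge of the red gauge's eye, 76 mm above the gauge's bottom: the edge that rests on the hook. The eye is a rectangular hole right through the plate, 14 mm wide (gauge y -7 to 7), 26 mm high (gauge z 50 to 76). Axes as the gauge's.
- blue_gauge: The same gauge with a blue handle, in the stand's other slot; stays there. Origin as for the red one.
- stand: Fixed dark wooden block 70 (x) x 190 (y) x 45 mm high with two slots, 40 mm long along y, 9 mm wide along x, 38 mm deep, at y +55 and -55 mm. Origin at the centre of its underside.
- cabinet: Fixed low white cabinet, 200 (x) x 260 (y) mm, top at 133 mm. Walls 8, floor 6 mm thick. Origin: centre of its underside, z up. Inside its +x wall a black carriage (26 mm wide in y, z 73 to 115, front face at x 70 mm) on a rail along y carries the hook. The carriage is locked somewhere from y -17 to 17 mm: where is not reported, and pushing does not shift it.
- opening_frame: The cabinet's top panel with the yellow-edged opening, fixed to the cabinet and sharing its origin and axes. Opening: cabinet x 12 to 78 mm, y -46 to 46 mm; panel from z 125 to 133, yellow edging to z 135. Nothing may touch it.
- hook_mid (a point): Fixed point of the cabinet at its x 60, y 0, z 104 mm: the middle of the hook's resting face if the carriage were mid-rail and the hook up. Hook: flat orange bar, 8 mm wide (y), 5 mm thick, pointing to cabinet -x from the carriage (x 70) to x 45, upper face at z 104 when up; its outer end (x 45 to 50) turns up to z 113. The eye's edge rests between x 50 and 70.
- hook_drop (a joint): How far the hook has been pushed down in its carriage, m: 0 up, 0.008 on its lower stop. It starts between 0 and 0.001. It slides stiffly: about 6 N are needed to push it down (more than the gauge's weight) and it stays where it is left. The stop is hard.
- putty_jar: Glass jar, 72 mm across, 75 mm tall, bystander. Origin under its centre.
- cleaner: Blue bottle, 60 mm across, 170 mm tall, bystander. Origin under its centre.
- tape: Yellow roll, 96 mm across, 24 mm high, bystander. Origin under its centre.
- screwdriver: Screwdriver lying on the bench, bystander. Origin near its middle.
- putty_knife: Putty knife lying on the bench, bystander. Origin near its middle.
- mug: Blue mug, 80 mm across, 90 mm tall, bystander. Origin under its centre.
- shim: Wooden strip 120 x 30 x 20 mm, bystander. Origin under its centre.
Not all that is in view belongs to the job. Leave any purple or turquoise look-alike of the stand alone.

How it is judged:
On the way, in this order (a step that is already met when the one before it is completed fails the run):
1. the red gauge is lifted out of the stand, upright (z of red_gauge in the frame of stand above 0.06 m and angle between red_gauge's own z axis and vertical below 0.3 rad), for 0.1 s.
2. the red gauge is down through the opening, its eye drawn back past the hook's turned-up end (x of red_gauge_eye in the frame of cabinet between 0.05 and 0.07 m and y of red_gauge_eye in the frame of cabinet between -0.025 and 0.025 m and z of red_gauge_eye in the frame of cabinet between 0.09 and 0.125 m), for 0.1 s.
At the end, for the whole second after the job is handed in: The released red gauge hangs at rest by its eye on the hook (eye's upper edge at cabinet x 50-70 mm, y within 25 mm of the middle, 92-100 mm above the bench), upright within 0.2 rad, its weight (over 0.4 N) on the hook; the hook has dropped at least 6.5 of its 8 mm (x of red_gauge_eye in the frame of cabinet between 0.05 and 0.07 m and y of red_gauge_eye in the frame of cabinet between -0.025 and 0.025 m and z of red_gauge_eye in the frame of cabinet between 0.092 and 0.1 m and value of joint hook_drop above 0.0065 m and angle between red_gauge's own z axis and vertical below 0.2 rad and linear speed of red_gauge below 0.03 m/s and contact force between red_gauge and cabinet above 0.4 N and contact force between red_gauge and the fingers below 0.1 N); the robot touches nothing.
It fails at once if anything touches the opening's frame (over 0.5 N) (contact force between opening_frame and anything else above 0.5 N).
It fails at once if anything is forced against the cabinet, carriage or hook (over 25 N) (contact force between cabinet and anything else above 25 N).
It fails at once if the blue gauge or another bystander is shifted by more than 30 mm (distance of any of blue_gauge, putty_jar, cleaner, tape, screwdriver, putty_knife, mug, shim from where it was at the start of the episode above 0.03 m).
It also fails if it takes over 64 s, if anything falls off the work surface, if the arm or the gripper's body presses on something with over 40 N, if the wrist force passes 120 N, or if a joint passes its speed limit or range.

## Working session

There is one attempt and no reset: what is moved stays moved. The work goes in short steps, each a Python script; the robot and the scene stay as the last script left them, time stands still between calls to the robot, and variables do not carry over. Pictures are saved under pics/ and viewed, at most 10 in all, crops included, and the job is handed in when it is done.

```bash
mkdir -p pics; python3 - <<'E'
from bench import *
import cv2
for n in ("scene","top"):
    cv2.imwrite(f"pics/{n}0.png",grab_frame(n)[:,:,::-1])
    c=camera_info(n);print(n,c)
print(state())
E
```

```text
scene {'fov_y': 44.79478000411378, 'cx': 273.8920010785999, 'cy': 213.6287149937426, 'k1': 0.04612379620803417, 'view': array([[-0.83331293,  0.55264886, -0.01299207,  0.47327442],
       [ 0.39229212,  0.57463315, -0.71826432, -0.14421845],
       [-0.38948229, -0.60363564, -0.69564903,  1.72013111],
       [ 0.        ,  0.        ,  0.        ,  1.        ]])}
top {'fov_y': 46.591766405606606, 'cx': 282.6648074949607, 'cy': 202.42390939600054, 'k1': -0.12985599850047494, 'view': array([[-0.02813106, -0.99948898, -0.01517965,  0.0189342 ],
       [-0.98596352,  0.03024413, -0.16419872,  0.56735469],
       [ 0.16457391,  0.0103475 , -0.98631048,  1.65488564],
       [ 0.        ,  0.        ,  0.        ,  1.        ]])}
{'clock': 0.1, 'q': array([-1.20897272e+00,  2.38731196e-01, -1.41436156e-02,  1.31916790e+00,
        3.46588274e-05,  1.57077447e+00]), 'joint_velocities': array([-4.01562116e-05,  2.57250978e-04,  9.84455370e-04,  1.67694274e-03,
        1.21350580e-05,  1.00747134e-04]), 'joint_torque': array([ 9.76584270e-04, -5.39723361e+01,  3.46997666e+01,  1.34159013e-02,
       -3.88012813e-05,  1.47564627e-06]), 'tool_pos': array([ 0.18573295, -0.49069709,  0.24474668]), 'tcp_rot': array([-3.14034627e+00, -3.46860458e-05,  3.61845419e-01]), 'contact_force': array([ 0.1614946 , -0.31084877, -0.70653218]), 'ft_torque': array([-0.03523227, -0.01617346, -0.01579125]), 'finger_force': 0.0, 'finger_gap': 1.0013899171835632}
```

View pics/top0.png

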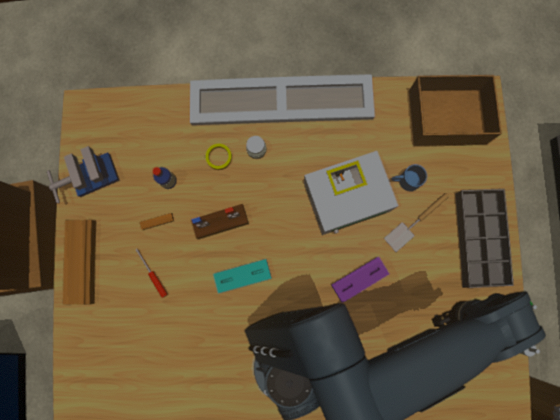

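View pics/scene0.png

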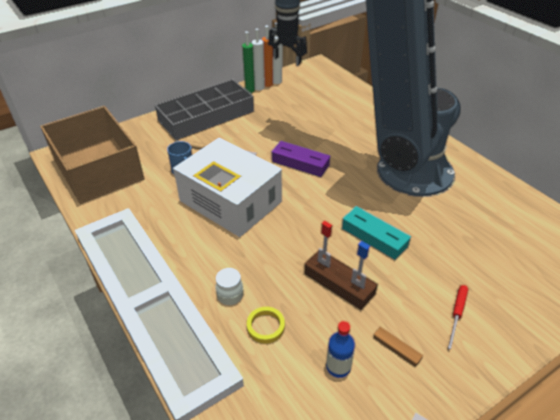

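The top view shows the dark wooden stand at (220,221), with the red gauge in its right slot at about (232,213) and the blue one at about (198,220). The cabinet is at (350,192), with its yellow-edged opening at (346,178). The turquoise block (242,276) and the purple block (360,279) are empty look-alikes. The brown stand with two handles is the one meant.

```bash
cat > h.py <<'E'
from bench import *
import numpy as np, cv2
from scipy.spatial.transform import Rotation as R
from scipy.optimize import least_squares
def K(c):
    f=210/np.tan(np.radians(c["fov_y"]/2)); return f
def ray(c,px):
    f=K(c); d=(np.atleast_2d(px)-[c["cx"],c["cy"]])/f
    rd=np.hypot(*d.T)[:,None]; r=rd.copy()
    for _ in range(20): r=rd/(1+c["k1"]*r*r)
    u=d*np.where(rd>0,r/np.maximum(rd,1e-9),1)
    V=c["view"]; o=-V[:3,:3].T@V[:3,3]
    return o,np.c_[u,np.ones(len(u))]@V[:3,:3]
def onz(c,px,z):
    o,d=ray(c,px); return o+d*((z-o[2])/d[:,2])[:,None]
def proj(c,P):
    V=c["view"]; p=np.atleast_2d(P)@V[:3,:3].T+V[:3,3]; u=p[:,:2]/p[:,2:]
    return u*(1+c["k1"]*(u**2).sum(1,keepdims=True))*K(c)+[c["cx"],c["cy"]]
E
python3 - <<'E'
from h import *
c=camera_info("top")
print(onz(c,[[232,213],[198,220]],.18)); print(onz(c,[[220,221]],.045))
print(onz(c,[[346,178]],.135), onz(c,[[350,192]],.133))
w=camera_info("wrist");s=state();o=-w["view"][:3,:3].T@w["view"][:3,3]
Rt=R.from_euler("xyz",s["tcp_rot"]).as_matrix()
print(w["fov_y"],w["cx"],w["cy"],w["k1"],"cam in tool",Rt.T@(o-s["tool_pos"]),"\n",w["view"][:3,:3]@Rt)
for yaw in (-3,-1.57,0,.3,1.57,3): print(yaw,inverse_kinematics([.5,.2,.4],[np.pi,0,yaw]))
E
```

```text
[[0.51605199 0.16447822 0.18      ]
 [0.49655425 0.27463617 0.18      ]]
[[0.50907021 0.22254614 0.045     ]]
[[ 0.62908644 -0.21222982  0.135     ]] [[ 0.58157408 -0.22339313  0.133     ]]
70.6496011246058 280.6910088146983 210.37565007778585 -0.043371392952663436 cam in tool [ 0.07987112 -0.00134023 -0.12853136] 
 [[-4.02724086e-04  9.99999877e-01  2.89034614e-04]
 [-9.49432527e-01 -2.91610895e-04 -3.13971004e-01]
 [-3.13970882e-01 -4.00862550e-04  9.49432528e-01]]
-3 [0.38050638 0.26618887 0.41704718 1.72165464 0.         0.23891372]
-1.57 [ 0.38050638  0.26618887  0.41704718  1.72165464  0.         -1.19108628]
0 [ 0.38050638  0.26618887  0.41704718  1.72165464  0.         -2.76108628]
0.3 [ 0.38050638  0.26618887  0.41704718  1.72165464  0.         -3.06108628]
1.57 [0.38050638 0.26618887 0.41704718 1.72165464 0.         1.95209903]
3 [0.38050638 0.26618887 0.41704718 1.72165464 0.         0.52209903]
```

```bash
python3 - <<'E'
from h import *
import pickle
D={}
for n,p,yaw in (("cab",[.60,-.25,.34],1.9),("cab2",[.56,-.28,.30],1.9),("std",[.51,.18,.36],1.75)):
    move_ptp(p,[np.pi,0,yaw]); sleep(.4)
    c=camera_info("wrist"); im=grab_frame("wrist"); D[n]=(c,im)
pickle.dump(D,open("D.pkl","wb"))
cv2.imwrite("pics/a.png",np.hstack([cv2.resize(D[n][1],(400,300),interpolation=cv2.INTER_AREA) for n in("cab","std")])[:,:,::-1])
cv2.imwrite("pics/cab.png",D["cab"][1][:,:,::-1]);cv2.imwrite("pics/std.png",D["std"][1][:,:,::-1])
print(state()["clock"])
E
```

```text
5.3
```

View pics/cab.png

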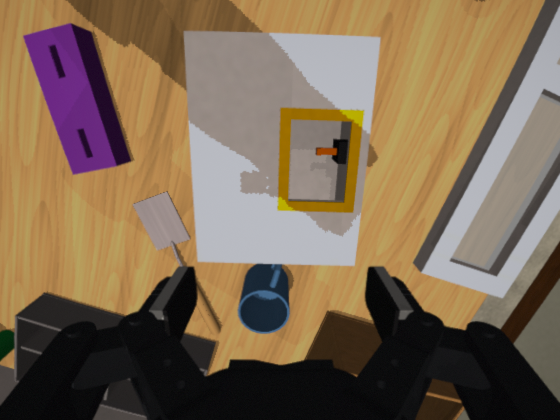

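View pics/std.png

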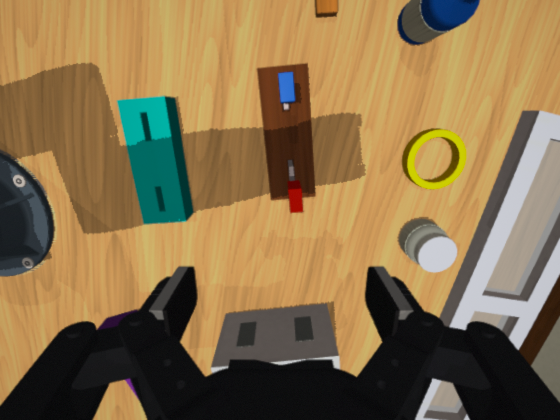

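The wrist view confirms a dark stand, with red handle at (295,197) and blue handle at (287,86). The turquoise block (155,160) and the purple one are empty and not brown. The cabinet opening is at about (320,160), with the orange hook visible at (326,151).

```bash
python3 - <<'E'
from h import *
import pickle
D=pickle.load(open("D.pkl","rb"))
def quad(m):
    cs,_=cv2.findContours(m,cv2.RETR_EXTERNAL,cv2.CHAIN_APPROX_NONE); k=max(cs,key=cv2.contourArea)
    return k
tiles=[]
for n in ("cab","cab2"):
    c,im=D[n]; hsv=cv2.cvtColor(im,cv2.COLOR_RGB2HSV)
    y=cv2.inRange(hsv,(18,150,80),(35,255,255))
    out=quad(y); fill=cv2.drawContours(np.zeros_like(y),[out],-1,255,-1)
    # world-plane residual fit: outer contour and inner contour as rects
    inner=quad(cv2.bitwise_and(fill,cv2.bitwise_not(y)))
    for nm,k in(("outer",out),("inner",inner)):
        P=onz(c,k[:,0,:].astype(float),.135)[:,:2]
        r=cv2.minAreaRect((P*1000).astype(np.float32)); print(n,nm,r)
    o=cv2.inRange(hsv,(3,170,90),(17,255,255)); o&=cv2.erode(fill,np.ones((9,9)))
    k=quad(o)[:,0,:]; print("hook px",k.min(0),k.max(0),"at z.108",onz(c,[[k[:,0].min(),k[:,1].mean()],[k[:,0].max(),k[:,1].mean()]],.108))
    x,yy,w,h=cv2.boundingRect(out); cr=im[yy-5:yy+h+5,x-5:x+w+5]; tiles.append(cv2.resize(cr,(260,300),interpolation=cv2.INTER_NEAREST))
c,im=D["std"]; hsv=cv2.cvtColor(im,cv2.COLOR_RGB2HSV)
red=cv2.inRange(hsv,(0,180,60),(6,255,255))|cv2.inRange(hsv,(174,180,60),(180,255,255))
red[:, :200]=0; k=quad(red)[:,0,:]; print("red px",k.min(0),k.max(0),k.mean(0))
tiles.append(cv2.resize(im[55:225,245:335],(260,491),interpolation=cv2.INTER_NEAREST)[:480])
H=np.zeros((480,780,3),np.uint8)
for i,t in enumerate(tiles): H[:t.shape[0],i*260:i*260+260]=t
cv2.imwrite("pics/crops.png",H[:,:,::-1])
cv2.imwrite("pics/cab2.png",D["cab2"][1][:,:,::-1])
E
```

```text
cab outer ((629.962646484375, -209.65025329589844), (89.67972564697266, 115.34457397460938), 17.19569969177246)
cab inner ((629.4388427734375, -209.39598083496094), (65.56916809082031, 91.58523559570312), 17.042816162109375)
hook px [317 148] [336 154] at z.108 [[ 0.62794031 -0.20015693  0.108     ]
 [ 0.64962556 -0.19270346  0.108     ]]
cab2 outer ((629.7174682617188, -209.672119140625), (89.79715728759766, 115.49755859375), 17.189741134643555)
cab2 inner ((629.302001953125, -209.60633850097656), (65.68126678466797, 91.30825805664062), 17.361957550048828)
hook px [365 138] [387 146] at z.108 [[ 0.62749369 -0.20062774  0.108     ]
 [ 0.64980572 -0.19283214  0.108     ]]
red px [287 180] [302 211] [294.85185185 195.7654321 ]
```

View pics/crops.png

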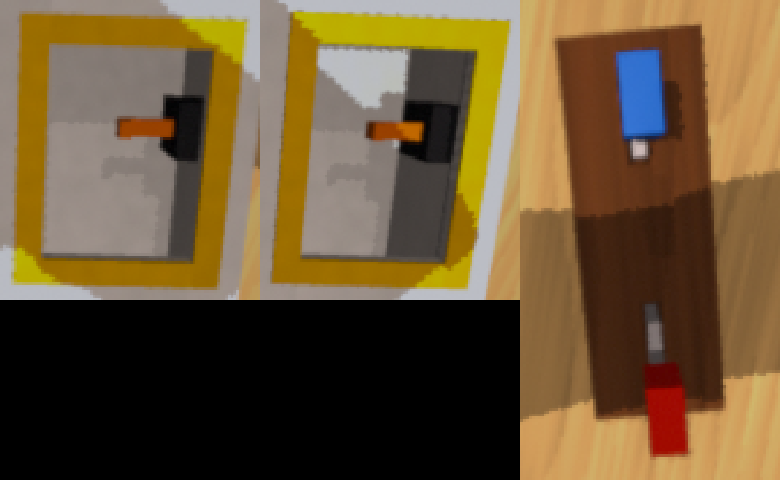

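The crops show an opening with a clear orange hook off mid-rail, at about (146,128) in the first tile. In the third tile the red handle's top face is at (668,420), in the brown stand.

```bash
python3 - <<'E'
from h import *
import pickle
D=pickle.load(open("D.pkl","rb")); c,im=D["std"]
cv=lambda L:(np.array(L,float)-[520,0])/2.889+[245-.3,55-.3]
for nm,L,z in(("red",[(648,387),(683,385),(688,452),(652,456)],.195),("blue",[(617,53),(660,50),(665,133),(622,138)],.195),("stand",[(557,38),(700,26),(723,408),(597,418)],.045)):
    P=onz(c,cv(L),z)[:,:2]; print(nm,np.round(P,4).tolist(),P.mean(0),"yaw",np.degrees(np.arctan2(*(P[0]+P[1]-P[2]-P[3])))*-1, np.linalg.norm(P[0]+P[1]-P[2]-P[3])/2,np.linalg.norm(P[0]+P[3]-P[2]-P[1])/2)
print(state()["tool_pos"])
E
```

```text
red [[0.516, 0.1891], [0.528, 0.192], [0.5347, 0.1679], [0.5222, 0.1641]] [0.52518849 0.17829078] yaw 14.754779301953803 0.025350112213282795 0.01270924909834437
blue [[0.4862, 0.2941], [0.4994, 0.2974], [0.5057, 0.2732], [0.4923, 0.2692]] [0.49588057 0.28345527] yaw 14.151511908151155 0.025285260069690778 0.013791998384018306
stand [[0.4525, 0.3131], [0.5183, 0.3303], [0.5685, 0.1487], [0.5028, 0.1311]] [0.51053366 0.23079889] yaw 15.463524836461199 0.1885886117158983 0.06798908356775325
[0.51006678 0.17980518 0.3599477 ]
```

```bash
cat >> h.py <<'E'
CY=np.radians(17.19); CO=np.array([.6294,-.2095])-.045*np.array([np.cos(CY),np.sin(CY)])
def cab(x,y,z):  # gauge-eye target in cabinet frame (m) -> TCP (eye .087 below TCP)
    return [CO[0]+x*np.cos(CY)-y*np.sin(CY),CO[1]+x*np.sin(CY)+y*np.cos(CY),z+.087]
def tocab(p):
    d=np.array(p[:2])-CO; return np.array([d[0]*np.cos(CY)+d[1]*np.sin(CY),-d[0]*np.sin(CY)+d[1]*np.cos(CY),p[2]-.087])
AT=[np.pi,0,CY+np.pi/2]
def fc():  # force in cabinet axes
    f=state()["contact_force"]; return np.round([f[0]*np.cos(CY)+f[1]*np.sin(CY),-f[0]*np.sin(CY)+f[1]*np.cos(CY),f[2]],2)
E
python3 - <<'E'
from h import *
g=[.5252,.1779]; A=[np.pi,0,np.radians(105.5)]
move_ptp(g+[.25],A)
print(move_l(g+[.170],A,.1,guard=8)); sleep(.2)
gripper_to(0.0); s=state(); print(s["finger_gap"],s["finger_force"],s["contact_force"])
print(move_l(g+[.30],A,.1)); sleep(.2); s=state(); print(s["finger_gap"],s["finger_force"],s["contact_force"],s["tool_pos"],s["clock"])
cc=camera_info("wrist"); cv2.imwrite("pics/grasp.png",grab_frame("wrist")[:,:,::-1])
cs=camera_info("scene"); im=grab_frame("scene"); u=proj(cs,s["tool_pos"])[0].astype(int); print(u)
x,y=max(u[0]-90,0),max(u[1]-60,0); cv2.imwrite("pics/grasp_s.png",cv2.resize(im[y:y+190,x:x+200],(600,570))[:,:,::-1])
E
```

```text
False
0.15749761775179524 58.825249671936035 [1.17101462 0.81800451 0.54873084]
False
0.15461395215700394 58.356927037239075 [-0.18492342 -1.07649992 -2.65749724] [0.52508595 0.17785704 0.29963034] 9.2667
[329 191]
```

View pics/grasp_s.png

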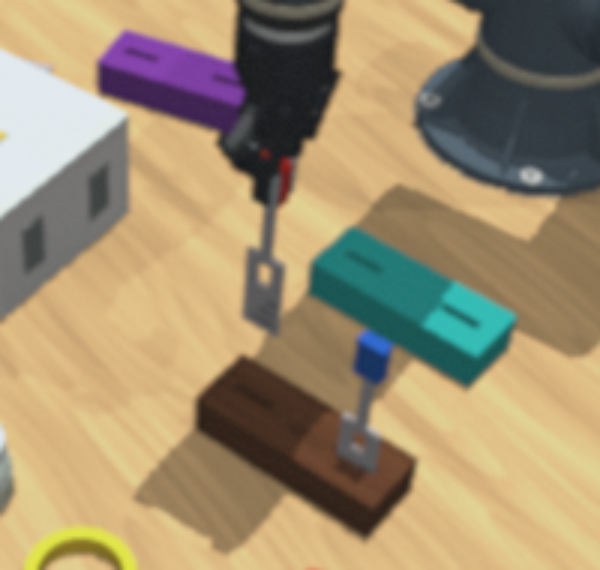

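View pics/grasp.png

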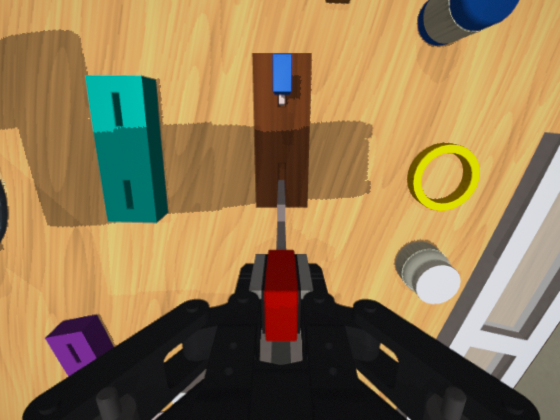

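The red gauge is held, out of the stand and upright in the scene crop at about (265,290). Next I check its pose in the grip by projecting the expected corners.

```bash
python3 - <<'E'
from h import *
s=state();c=camera_info("wrist");Rt=R.from_euler("xyz",s["tcp_rot"]).as_matrix()
# tool-frame: x along width, z down; TCP is .163 above gauge bottom
for nm,x,z in(("handle top +x",.013,.188),("handle top -x",-.013,.188),("handle bot +x",.013,.148),("plate top +x",.018,.084),("plate bottom +x",.018,0),("stem top",.005,.148)):
    for dx in(0,): print(nm,proj(c,s["tool_pos"]+Rt@[x+dx,0,.163-z]).round(1))
im=cv2.imread("pics/grasp.png"); h=cv2.cvtColor(im,cv2.COLOR_BGR2HSV)
col=im[170:350,281]; print([ (170+i,*map(int,v)) for i,v in enumerate(col) if i%2==0 and (i<90 )][:45]); print([(r,*map(int,im[r,281])) for r in range(246,346,3)])
for r in (185,195,205,215): print(r,[int(im[r,k].sum()) for k in range(272,292)])
E
```

```text
handle top +x [[282.5 291.2]]
handle top -x [[282.4 342.4]]
handle bot +x [[282.1 248.5]]
plate top +x [[281.8 204.3]]
plate bottom +x [[281.6 179.7]]
stem top [[282.1 261.9]]
[(170, 19, 40, 74), (172, 21, 41, 75), (174, 19, 40, 74), (176, 21, 39, 74), (178, 21, 41, 75), (180, 57, 62, 75), (182, 68, 68, 76), (184, 69, 69, 76), (186, 69, 69, 75), (188, 69, 69, 75), (190, 67, 69, 74), (192, 64, 66, 72), (194, 68, 69, 75), (196, 67, 68, 74), (198, 68, 68, 74), (200, 68, 69, 75), (202, 68, 68, 75), (204, 91, 93, 102), (206, 125, 126, 138), (208, 124, 126, 138), (210, 124, 125, 138), (212, 125, 125, 138), (214, 125, 125, 138), (216, 123, 125, 137), (218, 124, 126, 139), (220, 120, 121, 134), (222, 72, 72, 79), (224, 68, 69, 75), (226, 67, 69, 75), (228, 68, 69, 75), (230, 67, 69, 73), (232, 68, 68, 74), (234, 69, 69, 75), (236, 68, 69, 74), (238, 68, 68, 74), (240, 69, 69, 75), (242, 67, 68, 73), (244, 68, 68, 74), (246, 67, 68, 74), (248, 59, 61, 72), (250, 9, 13, 96), (252, 1, 4, 97), (254, 2, 3, 97), (256, 3, 6, 98), (258, 2, 3, 98)]
[(246, 67, 68, 74), (249, 44, 46, 82), (252, 1, 4, 9
[... 271 characters left out ...]
8, 171), (303, 0, 9, 171), (306, 0, 7, 154), (309, 0, 8, 153), (312, 0, 7, 153), (315, 0, 5, 152), (318, 0, 6, 152), (321, 0, 5, 152), (324, 0, 6, 152), (327, 0, 6, 151), (330, 0, 8, 151), (333, 0, 6, 150), (336, 0, 6, 151), (339, 0, 6, 150), (342, 46, 49, 58), (345, 47, 50, 50)]
185 [118, 116, 116, 122, 127, 140, 195, 214, 213, 213, 216, 210, 167, 126, 121, 130, 125, 121, 122, 119]
195 [124, 117, 112, 112, 120, 163, 200, 210, 210, 209, 212, 208, 191, 141, 114, 109, 118, 122, 121, 120]
205 [121, 119, 115, 117, 169, 333, 375, 376, 378, 380, 379, 380, 367, 252, 147, 115, 110, 112, 121, 124]
215 [489, 479, 472, 476, 483, 424, 387, 387, 387, 388, 387, 389, 399, 454, 474, 474, 473, 484, 482, 474]
```

The grasp matches nominal to under 1 mm. Now I enter the opening.

```bash
python3 - <<'E'
from h import *
hy=.0097
p=state()["tool_pos"]; move_l([p[0],p[1],.345],None,.15)
move_ptp(cab(.028,hy,.258),AT); sleep(.3); print(fc(),tocab(state()["tool_pos"]))
print("down",move_l(cab(.028,hy,.160),AT,.1,guard=5))
print("down2",move_l(cab(.028,hy,.119),AT,.05,guard=5)); sleep(.2); print(fc(),tocab(state()["tool_pos"]))
hit=move_l(cab(.060,hy,.119),AT,.025,guard=4); sleep(.2)
print("in",hit,fc(),tocab(state()["tool_pos"]),state()["clock"])
E
```

```text
[-0.46  0.56 -2.55] [0.02840221 0.0104405  0.25819758]
down False
down2 False
[-0.59  0.64 -2.16] [0.02811963 0.00960069 0.11934686]
in False [ 0.24  0.86 -1.74] [0.05990036 0.00967551 0.11906575] 15.5083
```

Inside without contact. Now I feel both sides of the hook to centre the eye.

```bash
python3 - <<'E'
from h import *
e=[]
for d in(1,-1):
    hit=move_l(cab(.060,.0097+d*.007,.119),AT,.01,guard=2.5); y=tocab(state()["tool_pos"])[1]; print(d,hit,y,fc()); e.append(y)
    move_l(cab(.060,.0097,.119),AT,.02); sleep(.2); print(fc())
print(state()["clock"])
E
```

```text
1 True 0.012487986400516796 [ 1.06 -1.5  -0.14]
[ 0.48  0.24 -1.65]
-1 True 0.0054555408470005895 [ 0.86  0.68 -2.11]
[ 0.49  0.29 -1.77]
17.5667
```

```bash
python3 - <<'E'
from h import *
hy=.0090
move_l(cab(.060,hy,.119),AT,.02); move_l(cab(.060,hy,.108),AT,.03,guard=4); sleep(.2); f0=fc(); print(f0)
for z in np.arange(.106,.0934,-.001):
    hit=move_l(cab(.060,hy,z),AT,.01,guard=9); sleep(.1); f=fc(); print(round(z,4),hit,tocab(state()["tool_pos"])[2].round(4),f-f0)
    if f[2]-f0[2]>12 or (hit and z<.0985): break
print(state()["clock"],state()["finger_gap"])
E
```

```text
[ 0.18 -0.8  -0.8 ]
0.106 False 0.106 [-0.58  0.76 -1.28]
0.105 False 0.105 [-0.99  1.71 -0.51]
0.104 False 0.104 [ 0.08  1.57 -0.92]
0.103 False 0.1033 [-0.85  2.1   3.56]
0.102 False 0.1022 [-0.58  1.64  4.42]
0.101 False 0.1009 [-0.57  0.98  4.05]
0.1 False 0.0999 [-0.55  0.99  3.75]
0.099 False 0.0989 [0.79 0.83 3.68]
0.098 False 0.0979 [-0.47  0.7   2.67]
0.097 False 0.0969 [-0.09  0.9   3.05]
0.096 False 0.096 [0.57 0.34 3.19]
0.095 False 0.0958 [-0.53  2.06  9.37]
0.094 False 0.0956 [-1.94  3.17 13.91]
23.1833 0.15342747218048985
```

```bash
python3 - <<'E'
from h import *
move_l(cab(.060,.0090,.0958),AT,.01); sleep(.3); print(fc())
gripper_to(0.5); sleep(.3); print(state()["finger_force"],fc())
p=state()["tool_pos"]; print(move_l([p[0],p[1],p[2]+.06],None,.06,guard=6)); move_l([p[0],p[1],.34],None,.15)
move_ptp(cab(.05,.05,.26),AT); sleep(.5)
im=grab_frame("wrist"); cs=grab_frame("scene")
o=np.hstack([cv2.resize(im,(400,300)),cv2.resize(cs[120:260,150:310],(343,300))]); cv2.imwrite("pics/hung.png",o[:,:,::-1]); print(state()["clock"])
c=camera_info("wrist")
g=np.array(cab(.060,.0090,.0958)); print([(proj(c,g+[0,0,-.163+z])[0]*400/560).round(1) for z in(.188,.084)])
E
```

```text
[-1.12  1.19  5.67]
0.0 [-0.1   0.23 -0.65]
False
27.35
[array([208.4, 173.9]), array([206.5, 150.3])]
```

View pics/hung.png

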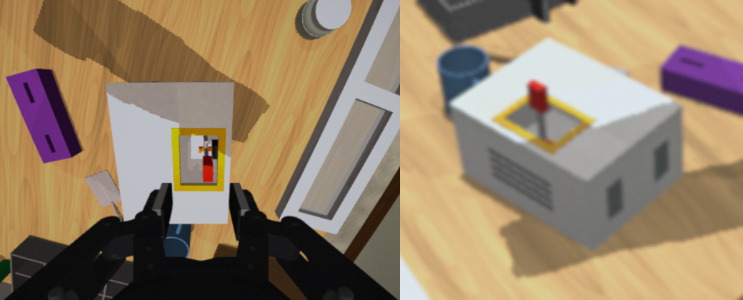

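The gauge hangs upright where predicted: the handle is at (208,170), against an expected (208,174). The gripper is clear of it.

```bash
python3 -c "
from h import *
sleep(1.5); print(job_done(), state()['clock'])"
```

```text
the job is handed in; nothing more can be done
the job is handed in; nothing more can be done
```

The red gauge now hangs upright on the hook, which I pushed down to its hard stop (about 8 mm by tool travel). The gripper is clear and the job is handed in; no verdict was returned.

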